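# Load a reference block and clamp it with a slide clamp whose pin hole must be felt for

## Robot

A 7-joint arm with a two-finger parallel gripper is mounted at the origin on a cart in front of the work surface, level with it; the furniture and walls round the work are solid. World frame = base frame: x ahead of the robot, y to its left, z up, the work surface at z = 0. Lengths are in m, angles in rad, forces in N, time in s.
With the tool pointing down it reaches from about 0.425 to 0.925 m from the base axis. Payload 6.8 kg.
Tool frame: the origin (TCP) lies at the very end of the fingers, on their centre line; the grasp point (between the pads) lies 19 mm behind it; z points along the fingers, y is the line along which they close (so a half turn about z gives the same grasp; the last joint's range is limited). The gripper opens to 85 mm and grips with 20 to 120 N. Pads are 22 mm wide; open, the fingers measure 114 mm over their backs; the gripper's body (76 mm by 85 mm) begins 54 mm behind the grasp point. The pads swing forward as they close: fully open they stand 13 mm farther back than shut.
Start: joints at [-1.424, 0.477, 0.022, 1.555, -0.011, 1.109, -0.083], TCP at [0.17, 0.653, 0.231] pointing down, gripper open.
Joint ranges: [-2.96, 2.96], [-0.34, 2.1], [-1.41, 1.46], [0.24, 2.44], [-1.37, 4.51], [0.17, 1.92], [-2.96, 2.96]. Speed limits (rad/s): [2.39, 2.39, 3.14, 3.14, 3.14, 3.14, 3.14].

## Interface

Orientations are given as a unit quaternion [w, x, y, z].
In Python, from station import bot gives the robot as it stands.
- The arm moves only by the tool jog_arm, never from a script. Its argument "motion" is a list of rows, each a list of 7 numbers: the turn, a rotation vector about the tool's x, y, z in rad, then the shift along the tool's x, y, z in mm, then the finger opening in mm, from 0 to 85.4. A call has 1 to 10 rows; each row is the pose to reach, as a shift and turn from the pose commanded when the call began, along the tool's axes at that moment; what a row does not reach only later rows make up. A row lasts 1/8 s, in which the tool goes at most 62.5 mm and 10.7 degrees, less where a joint would pass 70% of its speed; a pose out of reach is approached as far as the arm can. A call with a gripper value outside its range is refused whole. The fingers move at their own pace and stop on an object; "grip_force" is the grip in N (left out, the last holds). Time passes only in rows, so rows that repeat a pose let the fingers close. It gives the time, the measured TCP pose, the force, the opening and the grip force at its end, in the units of the state.
- bot.get_obs(): the state, without advancing time (a new reading comes with each control period).
- bot.read_camera(name): name is "scene" or "top" or "wrist"; returns a dict with "pixels" (384x512x3 uint8, red, green, blue), "camera_matrix" (3x3 intrinsics, pixels), "T" (4x4, takes a point from camera to world coordinates); the wrist camera has in their place "tool_from_camera" (4x4, takes a point from camera to tool coordinates, whose origin is the TCP and whose axes are the flange's). Camera axes: x right, y down, z forward; pixel columns grow to the right and rows downward; lengths in m; the calibration is good to about 2 mm. The wrist camera is an equidistant fisheye: a pixel r from the principal point sees the ray r / f radians off the axis. A picture is of the moment at which its call begins: read the wrist's pose just before it. There is no depth.
- bot.hand_in(): hands the job in; it is judged then, once.
Trained networks look in a picture, given as the dict that the camera call returned (one of the last four; its "shot" number tells which), for a name from the list of things; names that differ only in an ending like _2 or _b are one class to them, and where a whole thing is asked for, a point or a joint stands for the part that bears it (a point fixed in the world has none). Each returns a list of dicts, best first, with "score" (0 to 1); they miss things now and then, are a little off and sometimes report something else, mostly with a low value. They report only what shows in the picture. A call takes as long as a camera call.
- bot.spot_in(thing, picture): "xy" ([column, row] in pixels, amid what is visible of it).
- bot.tip_of(thing, picture): "xy" ([column, row] in pixels: a listed point, or the origin of a listed thing).
The state is a dict: "t": time; "q": joint angles; "joint_vel": joint speeds; "joint_torque": joint torques, N m; "eef_pos": TCP position; "tool_rot": TCP orientation; "contact_force": force on the tool from outside, world axes, zero at the start; "torque": the same for the moment, N m; "gripper_width": opening from 0.0 (shut) to 1.0 (fully open); "grasp_force": force on a finger pad.
Only numpy, scipy, OpenCV 4.12 (cv2) and the standard library are available. Lean on these libraries where they do the work, as an engineer would, in place of code of your own. Each camera call takes 0.05 s, during which the arm holds its last target. There are 200 camera calls.

## Task

Load the square steel reference block into the slide-clamp fixture and clamp it. Lay the block flat in the nest between the side guides, take the operating pin from its wooden stand, put it down through the slot in the cover, past its dust flap, and feel along without forcing it until it drops home into the hidden slide, collar down on the cover. Then push the pin along the slot so that the slide drives the block right up against the fence, leave the pin standing there fully home, and leave the other things on the bench where they are.

Things in the scene. Friction and masses are not known exactly. Their poses are not given: they have to be found in the camera images.
- fixture: Heavy slide-clamp fixture, stands firm: base plate 110 x 290 x 12 mm, on it a blue housing with bright steel cover (y -143 to +23, x -36 to +36, top at z = 62 mm), an open nest for the block and a blue fence at the +y end. Origin: on the bench top under the base plate. +y is the clamping direction, x across, z up.
- slot_mid (a point): Centre of the slot (16 mm wide, bevelled 2 mm, 42 mm along y to either side), on the cover's top face at fixture y = -58 mm; axes as the fixture's. A dark steel dust flap (top at z = 55 mm) closes it; its light spring (about 1 N) yields as the pin goes down. Beneath, out of sight, is a steel slide, flat top at z = 29 mm; it moves along y with 5 N of friction; hard rubbing drags it.
- slot_rear (a point): Rear (-y) end of the slot, on the cover's top face (fixture y = -100 mm). The hidden slide has one hole, 15 mm wide with a 2 mm bevel, right through it, on the slot's centre line; at first its centre is at an unknown place 12 to 42 mm ahead (+y) of this point. Elsewhere it is solid. Clamped, the hole is 70 mm ahead of this point; the pin can go 8 mm farther. The slide stays where it is left.
- fence_face (a point): Middle of the fence's face (fixture y = 105 mm) at the level of the nest's floor (z = 12 mm), where the block's edge must come to rest. The fence is 30 mm high. The slide's nose, 75 mm ahead of its hole and hidden in the housing at first, pushes the block here.
- nest_mid (a point): Middle of the nest's floor (fixture y = 64 mm, z = 12 mm): the block is laid here. The floor is free for 82 mm along y, from the housing to the fence. Four steel side guides, 7 mm high and 66 mm apart across x, stand near the nest's four corners; between the two of each side is a gap 42 mm long (y 46 to 88 mm) for the fingers.
- pin: Steel operating pin, 112 mm long, 0.15 kg, at first upright in the stand, tip 7 mm above the bench. Origin: centre of its tip, z towards the grip. Shank 12 mm thick, 48 mm long, tip bevelled 2.5 mm; collar 27 mm wide (z 48 to 54); round dark knurled grip 20 mm thick (z 54 to 104), red cap. Tip at 14 mm above the bench when home in the slide (collar on the cover), 29 mm on the slide's solid top.
- pin_collar (a point): On the pin's axis, at the collar's lower face (48 mm above the tip).
- pin_stand: Wooden stand that stands firm, 56 x 96 x 55 mm, with two holes in its top; the pin is in the one at y = +22 mm (16 mm wide). Origin: centre of its underside.
- steel_block: Square steel reference block 60 x 60 x 12 mm, 0.33 kg, lying loose and flat on the bench to the left of the fixture at first. Origin: centre of its underside; z up, the sides along x and y. Any way round will do in the nest. Clamped, its centre lies at y = 75 mm in the fixture's frame.
- caliper: Caliper lying on the bench behind the fixture, 71 x 225 x 16 mm (bystander). Origin: centre of its underside.
- marker: Black marker pen lying on the bench, 15 x 124 x 15 mm (bystander). Origin: centre of its underside.
- calculator: Pocket calculator lying flat on the bench, 120 x 70 x 14 mm (bystander). Origin: centre of its underside.
- microscope: Black reading microscope standing on the bench, 48 x 127 x 85 mm (bystander). Origin: centre of its underside.

How it is judged:
By the outcome, as a careful person would: the job done as asked, in the order asked, and still so for the second after the job is handed in, with the robot touching nothing.
It also fails if it takes over 67 s, if anything falls off the work surface, if the arm or the gripper's body presses on something with over 40 N, if the wrist force passes 120 N, or if a joint passes its speed limit or range.

## Working session

There is one attempt and no reset: what is moved stays moved. The work goes in short steps, Python scripts to look and compute and a tool call to move; the robot and the scene stay as the last step left them, time stands still between calls to the robot, and variables do not carry over. Pictures are saved under pics/ and viewed, at most 10 in all, crops included, and the job is handed in when it is done.

Besides the shell and the picture viewer there is one more tool, called after "Request:" as a command line: name --pt "numbers of a row" for each row, then --argument value for the rest. jog_arm: Moves the arm, as the interface text tells. Its arguments: {"type":"object","properties":{"motion":{"type":"array"},"grip_force":{"type":"number"}},"required":["motion"]}

```bash
mkdir -p pics; cat > h.py <<'E'
import numpy as np, cv2
from station import bot
from scipy.spatial.transform import Rotation as R
def ray(pic,uv,obs=None):
    K=np.array(pic["camera_matrix"]);u,v=uv
    x=np.array([(u-K[0,2])/K[0,0],(v-K[1,2])/K[1,1]])
    if "T" in pic:
        T=np.array(pic["T"]);d=np.array([x[0],x[1],1.])
    else:
        th=np.hypot(*x);d=np.array([*(x/max(th,1e-9)*np.sin(th)),np.cos(th)])
        T=tool(obs)@np.array(pic["tool_from_camera"])
    return T[:3,3],T[:3,:3]@d
def tool(o):
    q=o["tool_rot"];T=np.eye(4);T[:3,:3]=R.from_quat([q[1],q[2],q[3],q[0]]).as_matrix();T[:3,3]=o["eef_pos"];return T
def atz(pic,uv,z,obs=None):
    o,d=ray(pic,uv,obs);return o+d*(z-o[2])/d[2]
def proj(pic,p,obs=None):
    K=np.array(pic["camera_matrix"])
    T=np.array(pic["T"]) if "T" in pic else tool(obs)@np.array(pic["tool_from_camera"])
    c=np.linalg.inv(T)@np.array([*p,1.])
    if "T" in pic: x=c[:2]/c[2]
    else:
        r=np.hypot(c[0],c[1]);x=c[:2]/r*np.arctan2(r,c[2])
    return K[:2,:2]@x+K[:2,2]
def save(pic,n): cv2.imwrite("pics/"+n,cv2.cvtColor(np.array(pic["pixels"]),cv2.COLOR_RGB2BGR))
E
python3 - <<'E'
from h import *
o=bot.get_obs();print(o)
np.set_printoptions(precision=4,suppress=True)
Z=dict(fixture=0,slot_mid=.062,slot_rear=.062,fence_face=.012,nest_mid=.012,pin=.007,pin_collar=.055,pin_stand=0,steel_block=0,caliper=0,marker=0,calculator=0,microscope=0)
for c in ["top","scene"]:
    p=bot.read_camera(c);save(p,c+"0.png")
    for n,z in Z.items():
        for r in bot.tip_of(n,p)[:2]: print(c,n,np.round(r["score"],2),np.round(r["xy"],1),atz(p,r["xy"],z))
E
```

```text
{'t': 0.0, 'q': array([-1.42411996,  0.47778447,  0.022331  ,  1.55647401, -0.01149328,
        1.10930491, -0.08312152]), 'joint_vel': array([-0.00186159, -0.00065487,  0.00029357,  0.00011973,  0.00025376,
        0.00121377,  0.00032857]), 'joint_torque': array([-1.25519447e-03, -5.96443784e+01,  1.60752799e+00, -2.81207067e+01,
        1.24191359e-02,  9.16570629e-03, -2.52268478e-06]), 'eef_pos': array([0.16997922, 0.65262129, 0.23032651]), 'tool_rot': array([-4.77883530e-05,  1.27038608e-01,  9.91897345e-01, -9.20083268e-04]), 'contact_force': array([ 0.94008633,  0.01764961, -0.11644944]), 'torque': array([ 0.00775025, -0.0774303 , -0.02501589]), 'grasp_force': 0.0, 'gripper_width': 1.003897304101708}
top fixture 0.85 [276.6 198.9] [ 0.4955 -0.0053  0.    ]
top fixture 0.48 [351.  201.3] [ 0.4795 -0.2929  0.    ]
top slot_mid 0.61 [290.8 191.7] [ 0.5193 -0.0565  0.062 ]
top slot_rear 0.67 [299.9 194.5] [ 0.508  -0.0901  0.062 ]
top fence_face 0.85 [249.6 200.8] [0.4903 0.0996 0.012 ]
top nest_mid 0.72 [192.6 196.1] [0.5137 0.3204 0.012 ]
top nest_mid 0.57 [262.7 198.9] [0.4964
[... 708 characters left out ...]
_rear 0.56 [279.8 209.3] [ 0.5208 -0.1081  0.062 ]
scene fence_face 0.73 [245.1 203.6] [0.477  0.0796 0.012 ]
scene fence_face 0.2 [281.3 209.2] [ 0.5777 -0.0191  0.012 ]
scene nest_mid 0.79 [253.2 205.8] [0.4966 0.0495 0.012 ]
scene pin 0.73 [296.4 255.8] [ 0.4715 -0.3025  0.007 ]
scene pin_collar 0.67 [299.8 241.7] [ 0.4776 -0.3065  0.055 ]
scene pin_stand 0.92 [303.  265.5] [ 0.4686 -0.3441  0.    ]
scene steel_block 0.61 [230.4 183.6] [0.5126 0.318  0.    ]
scene caliper 0.82 [304.6 201.5] [ 0.7063  0.0258 -0.    ]
scene marker 0.51 [329.7 236.4] [ 0.6347 -0.2394  0.    ]
scene calculator 0.76 [184.8 175.7] [0.3589 0.4933 0.    ]
scene microscope 0.82 [241.3 169.3] [0.6286 0.4678 0.    ]
```

```bash
cd pics; python3 -c "
import cv2,numpy as np
a=cv2.imread('top0.png');b=cv2.imread('scene0.png')
cv2.imwrite('c0.png',cv2.resize(np.vstack([a,b]),(800,600)) if 0 else cv2.resize(np.hstack([a,b]),(800,300)))
cv2.imwrite('top0b.png',cv2.resize(a,(800,600)))"
```

```text
(no output)
```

View pics/top0b.png

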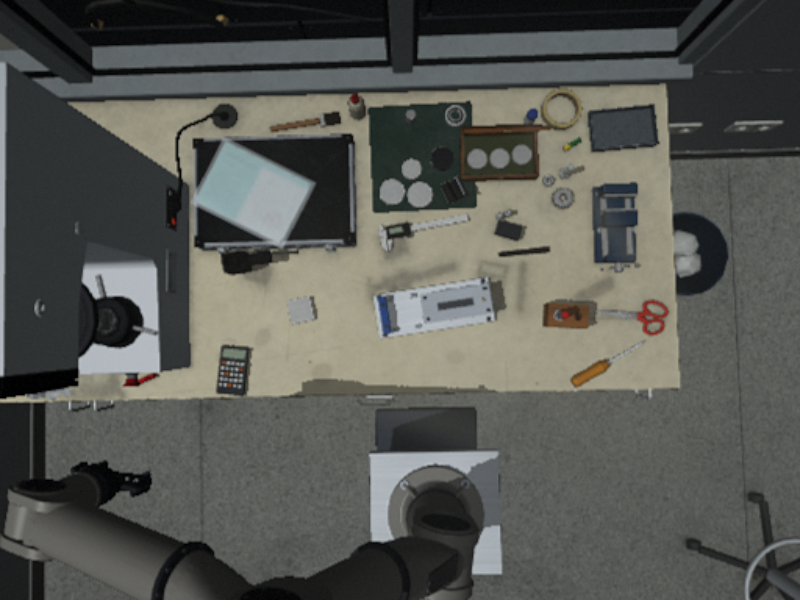

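View pics/scene0.png

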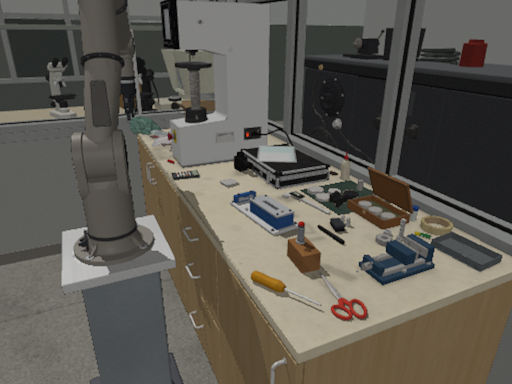

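The top view shows the block at about (301,309) of 800x600, the fixture from (383,315) at the fence to (490,300) at the rear, and the pin in its stand at (565,314). The scene view agrees: block (230,183), fixture (265,210), pin (301,235). I'll move above the block.

Request:
jog_arm --pt "0 0 1.2 -416 -238 0 85" --pt "0 0 1.2 -416 -238 0 85" --pt "0 0 1.2 -416 -238 0 85" --pt "0 0 1.2 -416 -238 0 85" --pt "0 0 1.2 -416 -238 0 85" --pt "0 0 1.2 -416 -238 0 85" --pt "0 0 1.2 -416 -238 0 85" --pt "0 0 1.2 -416 -238 0 85" --pt "0 0 1.2 -416 -238 0 85" --pt "0 0 1.2 -416 -238 0 85" --grip_force 40

```text
t: 2.65
eef_pos: [0.5121, 0.3189, 0.2312]
tool_rot: [-0.0, 0.665, 0.747, -0.0]
contact_force: [-1.0, 0.9, -0.3]
gripper_width: 0.994
grasp_force: 0.0
```

```bash
cat >> h.py <<'E'
def move(o,p,yaw):
    "tool-frame rotvec and shift (mm) to TCP at p, tool z down, tool y towards yaw"
    T=tool(o);y=np.array([np.cos(yaw),np.sin(yaw),0]);z=np.array([0,0,-1.]);G=np.c_[np.cross(y,z),y,z]
    print("rv",np.round(R.from_matrix(T[:3,:3].T@G).as_rotvec(),3),"mm",np.round(1e3*T[:3,:3].T@(np.array(p)-T[:3,3]),1))
np.set_printoptions(precision=4,suppress=True)
E
python3 - <<'E'
from h import *
o=bot.get_obs();p=bot.read_camera("wrist");save(p,"w1.png");print(o["eef_pos"],o["t"],o["q"],np.array(p["tool_from_camera"]))
for n,z in dict(steel_block=0,nest_mid=.012,fence_face=.012,fixture=0,slot_mid=.062,slot_rear=.062).items():
    for r in bot.tip_of(n,p)[:2]: print(n,np.round(r["score"],2),np.round(r["xy"],1),atz(p,r["xy"],z,o))
E
```

```text
[0.5121 0.3189 0.2312] 2.65 [-0.9685  0.3754  0.4023  1.7555 -0.1677  1.0446 -0.3899] [[-0.0004 -0.962  -0.2729  0.0693]
 [ 1.     -0.0004 -0.0002  0.0001]
 [ 0.0001 -0.2729  0.962  -0.1434]
 [ 0.      0.      0.      1.    ]]
steel_block 0.87 [252.  162.2] [0.5092 0.3195 0.    ]
nest_mid 0.93 [223.1 321.7] [0.4922 0.0671 0.012 ]
nest_mid 0.64 [357.   78.1] [0.6262 0.4451 0.012 ]
fence_face 0.93 [223.  299.1] [0.4892 0.1129 0.012 ]
slot_rear 0.27 [221.2 301.4] [0.4892 0.1466 0.062 ]
```

View pics/w1.png

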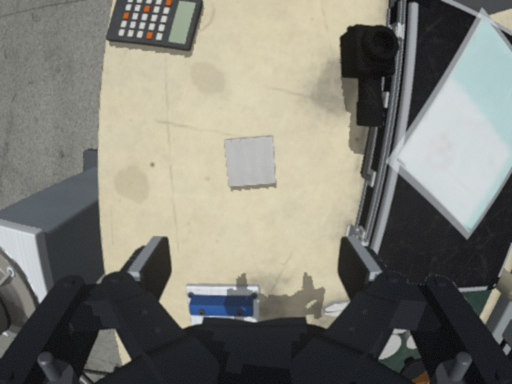

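The wrist view shows the block at (250,162) with its corners near (225,138), (273,136), (276,184) and (229,187). The fence end of the fixture is at (222,303). Next I'll get the block's exact centre and yaw.

```bash
cat >> h.py <<'E'
def blockrect(p,o,z,c,w=110):
    X=np.array([[proj(p,(c[0]+i*.0005,c[1]+j*.0005,z),o) for j in range(-w,w)] for i in range(-w,w)],np.float32)
    im=cv2.remap(np.array(p["pixels"]),X[...,0],X[...,1],cv2.INTER_LINEAR)
    s=cv2.cvtColor(im,cv2.COLOR_RGB2HSV);return im,s
E
python3 - <<'E'
from h import *
o=bot.get_obs();p=bot.read_camera("wrist");c=(.51,.32)
im,s=blockrect(p,o,.012,c);cv2.imwrite("pics/r1.png",im[...,::-1])
m=((s[...,1]<35)&(s[...,2]>90)).astype(np.uint8)
m=cv2.morphologyEx(m,cv2.MORPH_OPEN,np.ones((5,5)))
C=max(cv2.findContours(m,0,1)[0],key=cv2.contourArea)
r=cv2.minAreaRect(C);print(r)
cx=c[0]+(r[0][1]-110)*.0005;cy=c[1]+(r[0][0]-110)*.0005;print(cx,cy)
b=cv2.boxPoints(r);print(np.c_[c[0]+(b[:,1]-110)*.0005,c[1]+(b[:,0]-110)*.0005])
E
```

```text
((114.8800277709961, 102.66000366210938), (122.70298767089844, 125.21532440185547), 78.85710906982422)
0.5063300018310547 0.32244001388549803
[[0.4823 0.2858]
 [0.4702 0.3472]
 [0.5304 0.3591]
 [0.5425 0.2977]]
```

```bash
python3 - <<'E'
from h import *
o=bot.get_obs();move(o,(.5065,.3225,.0),.195)
E
```

```text
rv [-0.    -0.    -0.078] mm [  4.5  -5.3 231.3]
```

Request:
jog_arm --pt "0 0 -0.078 4.5 -5.3 60 85" --pt "0 0 -0.078 4.5 -5.3 120 85" --pt "0 0 -0.078 4.5 -5.3 170 85" --pt "0 0 -0.078 4.5 -5.3 205 85" --pt "0 0 -0.078 4.5 -5.3 222 85" --pt "0 0 -0.078 4.5 -5.3 230 85" --pt "0 0 -0.078 4.5 -5.3 231 85"

```text
t: 3.92
eef_pos: [0.5075, 0.3223, 0.0009]
tool_rot: [0.0, 0.635, 0.772, 0.001]
contact_force: [-0.4, 0.1, 0.7]
gripper_width: 0.996
grasp_force: 0.0
```

Request:
jog_arm --pt "0 0 0 0 0 1 70" --pt "0 0 0 0 0 2 66" --pt "0 0 0 0 0 2 66" --pt "0 0 0 0 0 2 50" --pt "0 0 0 0 0 2 50" --pt "0 0 0 0 0 2 50" --pt "0 0 0 0 0 2 50" --grip_force 40

```text
t: 4.8
eef_pos: [0.507, 0.3221, -0.001]
tool_rot: [-0.0, 0.635, 0.772, 0.0]
contact_force: [-1.6, -1.3, 5.5]
gripper_width: 0.687
grasp_force: 42.8
```

```bash
python3 - <<'E'
from h import *
o=bot.get_obs();move(o,(.502,.0,.22),.17)
E
```

```text
rv [ 0.    -0.     0.024] mm [-315.   -66.9 -221.2]
```

Request:
jog_arm --pt "0 0 0 0 0 -10 50" --pt "0 0 0 0 0 -50 50" --pt "0 0 0 0 0 -110 50" --pt "0 0 0.024 -40 -8 -160 50" --pt "0 0 0.024 -90 -20 -200 50" --pt "0 0 0.024 -150 -32 -221 50" --pt "0 0 0.024 -210 -45 -221 50" --pt "0 0 0.024 -265 -56 -221 50" --pt "0 0 0.024 -315 -67 -221 50" --pt "0 0 0.024 -315 -67 -221 50"

```text
t: 6.05
eef_pos: [0.5008, -0.0054, 0.2197]
tool_rot: [0.0, 0.648, 0.762, -0.0]
contact_force: [1.1, 0.4, -3.0]
gripper_width: 0.687
grasp_force: 45.3
```

Request:
jog_arm --pt "0 0 0 0 0 0 50"

```text
t: 6.18
eef_pos: [0.5015, 0.0003, 0.2193]
tool_rot: [-0.0, 0.645, 0.764, 0.0]
contact_force: [-0.6, 1.1, -2.9]
gripper_width: 0.687
grasp_force: 45.3
```

```bash
python3 - <<'E'
from h import *
o=bot.get_obs();p=bot.read_camera("wrist");save(p,"w2.png");print(o["eef_pos"],o["t"],o["gripper_width"],o["contact_force"])
for n,z in dict(steel_block=o["eef_pos"][2],nest_mid=.012,fence_face=.012,fixture=0,slot_mid=.062,slot_rear=.062).items():
    for r in bot.tip_of(n,p)[:2]: print(n,np.round(r["score"],2),np.round(r["xy"],1),atz(p,r["xy"],z,o))
cv2.imwrite("pics/w2b.png",cv2.resize(cv2.imread("pics/w2.png")[:300,100:400],(800,800))[:600])
E
```

```text
[0.5015 0.0003 0.2193] 6.175 0.6865697232301484 [-0.6237  1.1188 -2.9325]
steel_block 0.97 [253.4 245.6] [ 0.5015 -0.0017  0.2193]
steel_block 0.19 [257.8 110.7] [0.4918 0.0678 0.2193]
nest_mid 0.68 [255.4 110.6] [0.4917 0.0665 0.012 ]
fence_face 0.9 [260.   80.2] [0.4909 0.1028 0.012 ]
fixture 0.9 [257.5 164.8] [0.5056 0.0008 0.    ]
slot_rear 0.26 [258.3 166.1] [0.504  0.0112 0.062 ]
```

View pics/w2b.png

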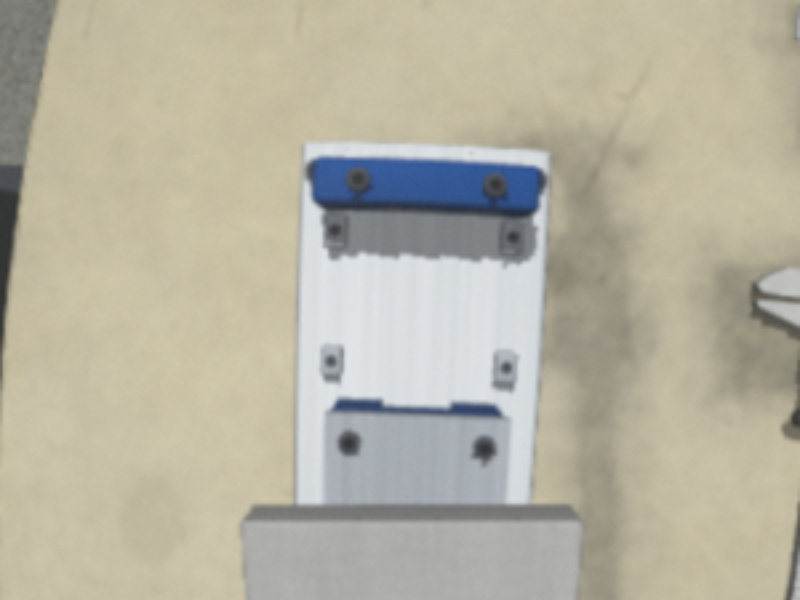

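The close view shows the whole nest: guides at crop pixels (335,232), (512,237), (332,361) and (506,368), fence front from (313,208) to (538,214), and base plate corners at (304,144) and (550,153). The held block hides the picture below row 505.

```bash
python3 - <<'E'
from h import *
o=bot.get_obs();p=bot.read_camera("wrist");f=lambda u,v,z:atz(p,(100+u*.375,v*.375),z,o)
g=[f(335,231,.019),f(512,236,.019),f(332,361,.019),f(506,368,.019)];print(np.array(g))
a=f(304,144,.012);b=f(550,153,.012);c=f(297,500,.012);d=f(530,500,.012)
print(a,b,c,d,np.linalg.norm(a-b),"edge yaws",[-np.arctan2(q[0],q[1]) for q in (a-c,b-d)],np.arctan2(*(b-a)[1::-1]))
h1,h2,=f(326,412,.062),f(510,420,.062);print("housing",h1,h2,np.linalg.norm(h1-h2),np.arctan2(*(h2-h1)[1::-1]))
m=np.mean(g,0);print("guides mid",m,[-np.arctan2(*(q)[:2]) for q in (g[0]-g[2],g[1]-g[3])],[np.arctan2(*(q)[1::-1]) for q in (g[1]-g[0],g[3]-g[2])])
E
```

```text
[[0.4537 0.0886 0.019 ]
 [0.5286 0.0996 0.019 ]
 [0.4615 0.0325 0.019 ]
 [0.5366 0.0425 0.019 ]]
[0.4328 0.1259 0.012 ] [0.5394 0.1408 0.012 ] [ 0.4544 -0.0341  0.012 ] [ 0.5604 -0.0158  0.012 ] 0.10769648538390784 edge yaws [np.float64(0.13453924814185272), np.float64(0.13321289687339247)] 0.13870683221144045
housing [0.4658 0.0172 0.062 ] [0.5362 0.0263 0.062 ] 0.07089114286109159 0.12767034344290787
guides mid [0.4951 0.0658 0.019 ] [np.float64(0.1385629364357854), np.float64(0.13834056498579608)] [np.float64(0.14576585479651102), np.float64(0.1316772420018642)]
```

```bash
python3 - <<'E'
from h import *
o=bot.get_obs();move(o,(.4956,.0629,.03),.136)
E
```

```text
rv [-0.     0.     0.035] mm [ 62.6   4.5 189.2]
```

Request:
jog_arm --pt "0 0 0.035 40 3 50 50" --pt "0 0 0.035 62.6 4.5 100 50" --pt "0 0 0.035 62.6 4.5 150 50" --pt "0 0 0.035 62.6 4.5 175 50" --pt "0 0 0.035 62.6 4.5 189 50" --pt "0 0 0.035 62.6 4.5 189 50" --pt "0 0 0.035 62.6 4.5 189 50"

```text
t: 7.45
eef_pos: [0.4968, 0.0625, 0.0314]
tool_rot: [0.001, 0.658, 0.753, 0.001]
contact_force: [0.3, -0.5, -2.5]
gripper_width: 0.686
grasp_force: 45.3
```

```bash
python3 - <<'E'
from h import *
o=bot.get_obs();p=bot.read_camera("wrist");save(p,"w3.png");print(o["eef_pos"],o["t"],o["contact_force"])
cv2.imwrite("pics/w3b.png",cv2.resize(cv2.imread("pics/w3.png")[:300,56:456],(800,600)))
move(o,(.4956,.0629,.03),.136)
E
```

```text
[0.4968 0.0625 0.0314] 7.45 [ 0.3474 -0.4792 -2.5404]
rv [ 0.002 -0.    -0.001] mm [ 0.6 -1.1  1.4]
```

View pics/w3b.png

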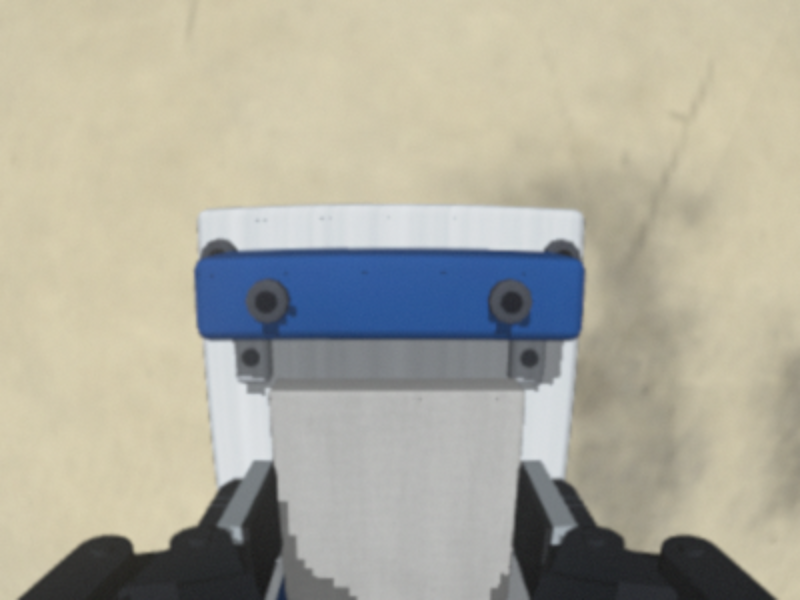

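The block in the grip spans crop columns 271–523 and the guides' inner edges sit at 271 and 511. Allowing for depth, the block is about 1.5 mm too far right, so I'll shift it slightly while lowering.

Request:
jog_arm --pt "0 0 0 0 -1 0 50" --pt "0 0 0 0 -1 4 50" --pt "0 0 0 0 -1 8 50" --pt "0 0 0 0 -1 12 50" --pt "0 0 0 0 -1 15 50" --pt "0 0 0 0 -1 17 50" --pt "0 0 0 0 -1 18 50" --pt "0 0 0 0 -1 18 50"

```text
t: 8.5
eef_pos: [0.4947, 0.0622, 0.0123]
tool_rot: [-0.0, 0.658, 0.753, -0.0]
contact_force: [-0.3, -0.2, -3.4]
gripper_width: 0.685
grasp_force: 45.3
```

Request:
jog_arm --pt "0 0 0 0 0 1 50" --pt "0 0 0 0 0 1 50" --pt "0 0 0 0 0 1 64" --pt "0 0 0 0 0 1 70" --pt "0 0 0 0 0 1 70" --pt "0 0 0 0 -1 -10 70" --pt "0 0 0 0 0 -60 70" --pt "0 0 0 0 0 -120 70" --pt "0 0 0 0 0 -160 70" --pt "0 0 0 0 0 -160 70"

```text
t: 9.75
eef_pos: [0.4969, 0.0626, 0.1759]
tool_rot: [0.001, 0.658, 0.753, 0.003]
contact_force: [0.4, -0.0, -0.2]
gripper_width: 0.819
grasp_force: 0.0
```

```bash
python3 - <<'E'
from h import *
o=bot.get_obs();move(o,(.522,-.13,.22),.136);move(o,(.475,-.325,.23),.136)
E
```

```text
rv [ 0.007 -0.002 -0.001] mm [-194.2   -0.7  -44.5]
rv [ 0.007 -0.002 -0.001] mm [-381.1  -73.4  -55.4]
```

Request:
jog_arm --pt "0 0 0 -50 0 -44 85" --pt "0 0 0 -105 0 -44 85" --pt "0 0 0 -160 0 -44 85" --pt "0 0 0 -194 0 -44 85" --pt "0 0 0 -194 0 -44 85" --pt "0 0 0 -194 0 -44 85"

```text
t: 10.5
eef_pos: [0.5203, -0.1291, 0.2155]
tool_rot: [-0.001, 0.658, 0.753, -0.0]
contact_force: [0.3, 0.3, 0.1]
gripper_width: 0.997
grasp_force: 0.0
```

```bash
python3 - <<'E'
from h import *
o=bot.get_obs();p=bot.read_camera("wrist");save(p,"w4.png");print(o["eef_pos"],o["t"])
for n,z in dict(slot_mid=.062,slot_rear=.062,steel_block=.012,nest_mid=.012).items():
    for r in bot.tip_of(n,p)[:2]: print(n,np.round(r["score"],2),np.round(r["xy"],1),atz(p,r["xy"],z,o))
cv2.imwrite("pics/w4b.png",cv2.resize(cv2.imread("pics/w4.png")[:300,56:456],(800,600)))
E
```

```text
[ 0.5203 -0.1291  0.2155] 10.5
slot_mid 0.55 [249.7 104.8] [ 0.5059 -0.0574  0.062 ]
slot_rear 0.7 [253.9 147.7] [ 0.5158 -0.0995  0.062 ]
steel_block 0.93 [253.9   4.5] [0.4933 0.065  0.012 ]
steel_block 0.15 [202.  304.1] [ 0.4717 -0.3384  0.012 ]
```

View pics/w4b.png

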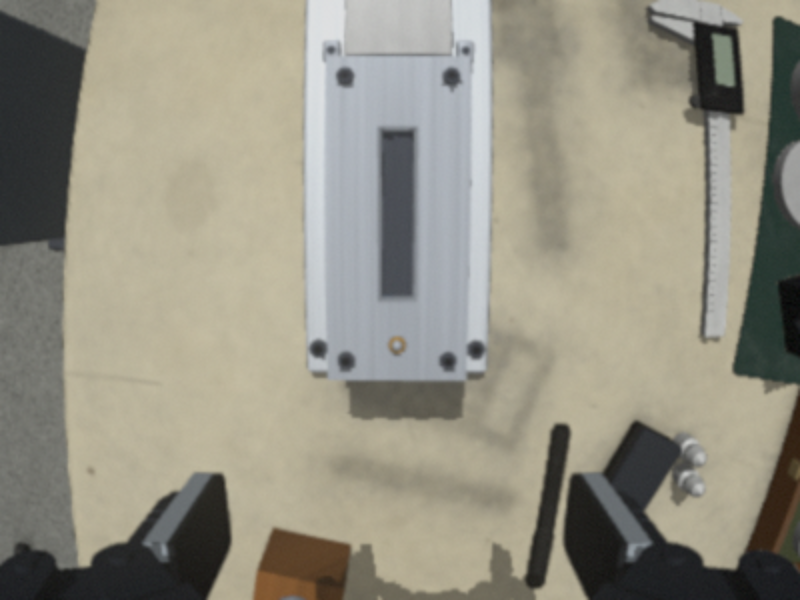

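Request:
jog_arm --pt "0 0 0 -50 -19 -10 85" --pt "0 0 0 -100 -38 -10 85" --pt "0 0 0 -150 -58 -10 85" --pt "0 0 0 -187 -73 -10 85" --pt "0 0 0 -187 -73 -10 85" --pt "0 0 0 -187 -73 -10 85"

```text
t: 11.5
eef_pos: [0.4741, -0.324, 0.2261]
tool_rot: [-0.0, 0.657, 0.754, 0.0]
contact_force: [-0.1, 0.6, 0.2]
gripper_width: 0.993
grasp_force: 0.0
```

```bash
python3 - <<'E'
from h import *
o=bot.get_obs();p=bot.read_camera("wrist");save(p,"w5.png");print(o["eef_pos"],o["t"])
for n,z in dict(pin=.007,pin_collar=.055,pin_stand=0).items():
    for r in bot.tip_of(n,p)[:2]: print(n,np.round(r["score"],2),np.round(r["xy"],1),atz(p,r["xy"],z,o))
for r in bot.spot_in("pin",p)[:2]: print("spot",r,atz(p,r["xy"],.119,o))
cv2.imwrite("pics/w5b.png",cv2.resize(cv2.imread("pics/w5.png")[:300,56:456],(800,600)))
E
```

```text
[ 0.4741 -0.324   0.2261] 11.5
pin 0.76 [259.  148.4] [ 0.4773 -0.3029  0.007 ]
pin_collar 0.6 [260.2 155.6] [ 0.478  -0.3042  0.055 ]
pin_stand 0.66 [254.  166.6] [ 0.4745 -0.3277  0.    ]
spot {'xy': [261.0, 161.1], 'score': 0.75} [ 0.4767 -0.2989  0.119 ]
```

View pics/w5b.png

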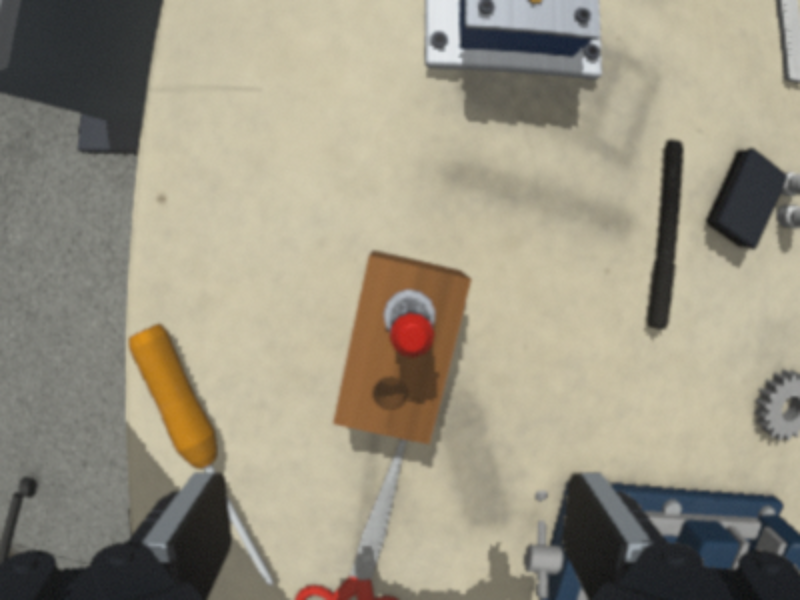

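Block lies cleanly between the guides. Slot seen from crop (398,128) to (397,298). Pin cap at crop (412,334), collar centre about (409,312), upright in the front hole of the stand.

```bash
cat > /dev/null; python3 - <<'E'
from h import *
o=bot.get_obs();p=bot.read_camera("wrist")
f=lambda u,v,z,o=o:atz(p,(56+u/2,v/2),z,o)
print("cap",f(412,334,.118),"collar",f(409,311,.061))
c=f(412,334,.118);move(o,(c[0],c[1],.12),.136)
q=dict(o);q["eef_pos"]=np.array([.5203,-.1291,.2155]);q["tool_rot"]=np.array([0,.658,.753,0])
a=f(398,129,.062,q);b=f(397,298,.062,q);print("slot",a,b,np.linalg.norm(a-b),(a+b)/2,-np.arctan2(*(a-b)[:2]))
for k in (-16,-100): print(k,.5043-k*1e-3*.1356,-.0005+k*1e-3*.9908)
E
```

```text
cap [ 0.4784 -0.304   0.118 ] collar [ 0.4782 -0.3031  0.061 ]
rv [ 0.    -0.     0.001] mm [ 19.1   6.8 106.2]
slot [ 0.506  -0.0165  0.062 ] [ 0.5169 -0.1008  0.062 ] 0.08495844207241188 [ 0.5114 -0.0587  0.062 ] 0.12838414252407795
-16 0.5064696 -0.0163528
-100 0.51786 -0.09958
```

Request:
jog_arm --pt "0 0 0 15 5 40 85" --pt "0 0 0 19 7 80 85" --pt "0 0 0 19 7 120 85" --pt "0 0 0 19 7 145 85" --pt "0 0 0 19 7 154 60" --pt "0 0 0 19 7 154 30" --pt "0 0 0 19 7 154 10" --pt "0 0 0 19 7 154 10" --pt "0 0 0 19 7 154 10" --pt "0 0 0 19 7 154 10" --grip_force 90

```text
t: 13.05
eef_pos: [0.4788, -0.3058, 0.0736]
tool_rot: [0.001, 0.658, 0.753, 0.0]
contact_force: [-1.0, 1.6, 6.6]
gripper_width: 0.212
grasp_force: 87.5
```

Request:
jog_arm --pt "0 0 0 0 0 -10 10" --pt "0 0 0 0 0 -40 10" --pt "0 0 0 0 0 -80 10" --pt "0 0 0 0 0 -110 10" --pt "0 0 0 0 0 -110 10" --pt "0 0 0 0 0 -110 10"

```text
t: 13.8
eef_pos: [0.4776, -0.3048, 0.1817]
tool_rot: [-0.001, 0.658, 0.753, 0.0]
contact_force: [-0.3, 0.0, -1.7]
gripper_width: 0.212
grasp_force: 87.9
```

```bash
python3 - <<'E'
from h import *
o=bot.get_obs();p=bot.read_camera("wrist");save(p,"w6.png");print(o["eef_pos"],o["t"],o["contact_force"],o["gripper_width"])
T=np.linalg.inv(tool(o));z=o["eef_pos"][2]-.0666
for n,h in dict(pin=0,pin_collar=.048).items():
    for r in bot.tip_of(n,p)[:2]:
        w=atz(p,r["xy"],z+h,o);print(n,np.round(r["score"],2),np.round(r["xy"],1),"tool mm",1e3*(T@[*w,1])[:3])
cv2.imwrite("pics/w6b.png",cv2.resize(cv2.imread("pics/w6.png")[150:300,156:356],(800,600)))
E
```

```text
[ 0.4776 -0.3048  0.1817] 13.8 [-0.3464  0.0157 -1.6531] 0.21198478262232986
pin 0.62 [253.9 202.7] tool mm [ 0.3728 -0.157  66.6005]
pin_collar 0.79 [254.7 226.1] tool mm [ 1.5971  0.3551 18.6012]
```

View pics/w6b.png

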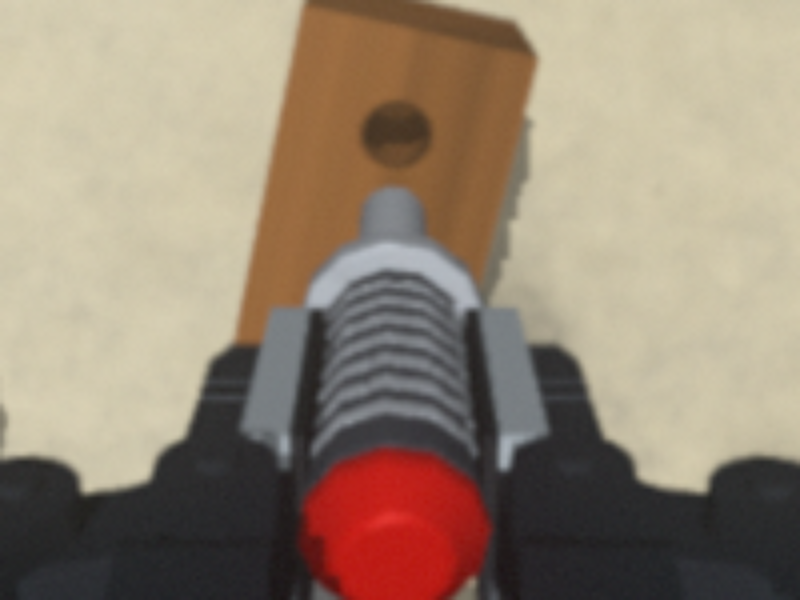

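The pin hangs straight in the grip: collar at crop (395,275), shank visible up to (393,190). I'll move it over the rear part of the slot.

```bash
python3 - <<'E'
from h import *
o=bot.get_obs();move(o,(.5162,-.0922,.137),.135)
E
```

```text
rv [-0.002 -0.001  0.   ] mm [205.4  67.2  44.2]
```

Request:
jog_arm --pt "0 0 0 45 15 0 10" --pt "0 0 0 100 33 0 10" --pt "0 0 0 150 49 0 10" --pt "0 0 0 190 62 0 10" --pt "0 0 0 205.4 67.2 10 10" --pt "0 0 0 205.4 67.2 30 10" --pt "0 0 0 205.4 67.2 44 10" --pt "0 0 0 205.4 67.2 44 10" --pt "0 0 0 205.4 67.2 44 10"

```text
t: 15.08
eef_pos: [0.5171, -0.0937, 0.1385]
tool_rot: [0.0, 0.658, 0.753, -0.0]
contact_force: [0.1, -0.0, -1.2]
gripper_width: 0.207
grasp_force: 88.0
```

```bash
python3 - <<'E'
from h import *
o=bot.get_obs();p=bot.read_camera("wrist");save(p,"w7.png");print(o["eef_pos"],o["t"])
move(o,(.5162,-.0922,.137),.135)
cv2.imwrite("pics/w7b.png",cv2.resize(cv2.imread("pics/w7.png")[100:250,156:356],(800,600)))
E
```

```text
[ 0.5171 -0.0937  0.1385] 15.075
rv [ 0.     0.    -0.001] mm [ 1.6 -0.7  1.5]
```

View pics/w7b.png

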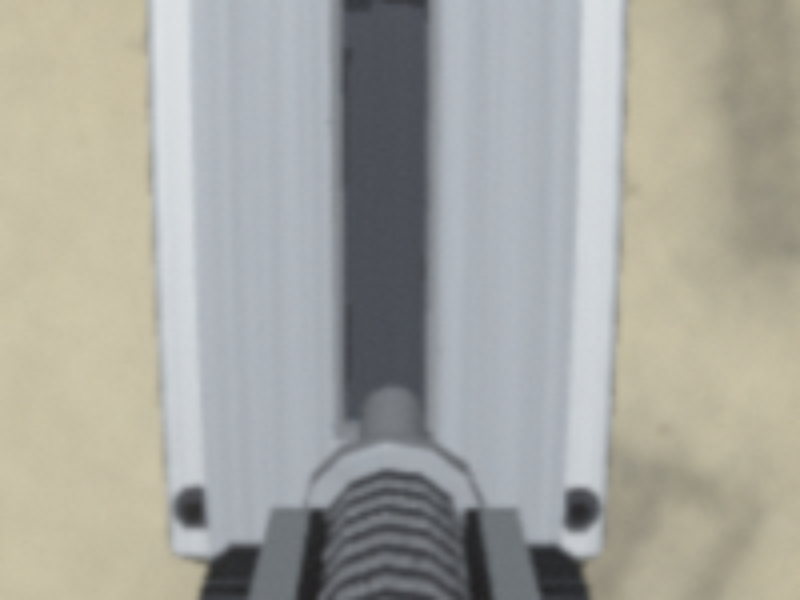

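Tip (390,390) stands over the slot's rear end (slot columns 345–425), about 1 mm right of centre; correct and descend through the flap.

Request:
jog_arm --pt "0 0 0 2 -0.6 0 10" --pt "0 0 0 2 -0.6 4 10" --pt "0 0 0 2 -0.6 8 10" --pt "0 0 0 2 -0.6 12 10" --pt "0 0 0 2 -0.6 18 10" --pt "0 0 0 2 -0.6 24 10" --pt "0 0 0 2 -0.6 30 10" --pt "0 0 0 2 -0.6 36 10" --pt "0 0 0 2 -0.6 38 10" --pt "0 0 0 2 -0.6 38 10"

```text
t: 16.38
eef_pos: [0.5159, -0.0908, 0.1]
tool_rot: [-0.0, 0.658, 0.753, -0.0]
contact_force: [-0.7, -0.1, -2.2]
gripper_width: 0.214
grasp_force: 88.3
```

Request:
jog_arm --pt "0 0 0 0 0 1.5 10" --pt "0 0 0 0 0 3 10" --pt "0 0 0 0 0 3.5 10" --pt "0 0 0 0 0 3.5 10"

```text
t: 16.88
eef_pos: [0.5162, -0.0909, 0.0968]
tool_rot: [0.0, 0.658, 0.753, -0.0]
contact_force: [-0.4, -0.0, -0.7]
gripper_width: 0.21
grasp_force: 88.2
```

Request:
jog_arm --pt "0 0 0 0 0 1 10" --pt "0 0 0 0 0 1 10" --pt "0 0 0 0 0 1 10"

```text
t: 17.25
eef_pos: [0.5161, -0.0909, 0.0958]
tool_rot: [-0.0, 0.658, 0.753, -0.0]
contact_force: [-1.5, 0.2, -1.6]
gripper_width: 0.211
grasp_force: 88.3
```

Request:
jog_arm --pt "0 0 0 0 0 1 10" --pt "0 0 0 0 0 1 10" --pt "0 0 0 0 0 1 10"

```text
t: 17.62
eef_pos: [0.5164, -0.091, 0.0954]
tool_rot: [0.0, 0.658, 0.753, 0.0]
contact_force: [-2.1, -0.2, 6.3]
gripper_width: 0.208
grasp_force: 89.3
```

Request:
jog_arm --pt "0 0 0 0 0 -0.6 10" --pt "0 0 0 2 0 -0.6 10" --pt "0 0 0 4 0 -0.6 10" --pt "0 0 0 4 0 -0.6 10"

```text
t: 18.12
eef_pos: [0.5159, -0.0872, 0.0955]
tool_rot: [0.0, 0.658, 0.753, 0.0]
contact_force: [-0.3, -2.2, 1.1]
gripper_width: 0.213
grasp_force: 88.5
```

Request:
jog_arm --pt "0 0 0 2 0 0 10" --pt "0 0 0 4 0 0 10" --pt "0 0 0 4 0 0 10"

```text
t: 18.5
eef_pos: [0.5153, -0.0829, 0.0955]
tool_rot: [0.0, 0.658, 0.753, 0.0]
contact_force: [-0.7, -2.8, 2.4]
gripper_width: 0.212
grasp_force: 88.5
```

Request:
jog_arm --pt "0 0 0 2 0 0 10" --pt "0 0 0 4 0 0 10" --pt "0 0 0 4 0 0 10"

```text
t: 18.88
eef_pos: [0.5146, -0.0789, 0.0955]
tool_rot: [0.0, 0.658, 0.753, 0.0]
contact_force: [-0.8, -3.4, 3.9]
gripper_width: 0.212
grasp_force: 88.5
```

Request:
jog_arm --pt "0 0 0 0 0 -0.5 10" --pt "0 0 0 2 0 -0.5 10" --pt "0 0 0 4 0 -0.5 10" --pt "0 0 0 4 0 -0.5 10"

```text
t: 19.38
eef_pos: [0.5135, -0.0742, 0.0955]
tool_rot: [-0.001, 0.658, 0.753, -0.0]
contact_force: [-0.9, -0.3, -1.6]
gripper_width: 0.21
grasp_force: 88.5
```

Request:
jog_arm --pt "0 0 0 0 0 0.5 10" --pt "0 0 0 0 0 1 10" --pt "0 0 0 0 0 1 10"

```text
t: 19.75
eef_pos: [0.5138, -0.0747, 0.0949]
tool_rot: [-0.0, 0.658, 0.753, 0.0]
contact_force: [-2.4, 1.5, 1.9]
gripper_width: 0.21
grasp_force: 88.5
```

Request:
jog_arm --pt "0 0 0 2 0 0 10" --pt "0 0 0 3 -0.3 0 10" --pt "0 0 0 3 -0.3 0.5 10" --pt "0 0 0 3 -0.3 0.5 10"

```text
t: 20.25
eef_pos: [0.5134, -0.0721, 0.0943]
tool_rot: [0.0, 0.658, 0.753, 0.0]
contact_force: [-0.7, 0.7, -1.9]
gripper_width: 0.209
grasp_force: 88.5
```

Request:
jog_arm --pt "0 0 0 1 0 0.7 10" --pt "0 0 0 2 0 1.5 10" --pt "0 0 0 2 0 1.5 10" --pt "0 0 0 2 0 1.5 10"

```text
t: 20.75
eef_pos: [0.5129, -0.0701, 0.0928]
tool_rot: [-0.0, 0.658, 0.753, -0.0]
contact_force: [-1.7, 1.3, -1.8]
gripper_width: 0.211
grasp_force: 88.5
```

Request:
jog_arm --pt "0 0 0 0.5 0 1 10" --pt "0 0 0 0.5 0 2 10" --pt "0 0 0 0.5 0 2.5 10" --pt "0 0 0 0.5 0 2.5 10"

```text
t: 21.25
eef_pos: [0.5129, -0.0696, 0.0903]
tool_rot: [-0.0, 0.658, 0.753, -0.0]
contact_force: [-0.2, -0.1, -1.6]
gripper_width: 0.208
grasp_force: 88.5
```

Request:
jog_arm --pt "0 0 0 0 0 2 10" --pt "0 0 0 0 0 4 10" --pt "0 0 0 0 0 6 10" --pt "0 0 0 0 0 8 10" --pt "0 0 0 0 0 8 10"

```text
t: 21.88
eef_pos: [0.5128, -0.0696, 0.0822]
tool_rot: [-0.0, 0.658, 0.753, -0.0]
contact_force: [-1.0, -0.7, -1.5]
gripper_width: 0.21
grasp_force: 88.5
```

Request:
jog_arm --pt "0 0 0 0 0 1 10" --pt "0 0 0 0 0 1.5 10" --pt "0 0 0 0 0 2 10" --pt "0 0 0 0 0 2 10" --pt "0 0 0 0 0 2 10"

```text
t: 22.5
eef_pos: [0.513, -0.0696, 0.0806]
tool_rot: [0.0, 0.658, 0.753, 0.0]
contact_force: [-1.7, 0.2, 4.3]
gripper_width: 0.21
grasp_force: 88.6
```

Request:
jog_arm --pt "0 0 0 2 0 -0.5 10" --pt "0 0 0 5 0 -0.5 10" --pt "0 0 0 8 0 -0.5 10" --pt "0 0 0 11 0 -0.5 10" --pt "0 0 0 14 0 -0.5 10" --pt "0 0 0 17 0 -0.5 10" --pt "0 0 0 20 0 -0.5 10" --pt "0 0 0 20 0 -0.5 10"

```text
t: 23.5
eef_pos: [0.5105, -0.0511, 0.0808]
tool_rot: [0.001, 0.658, 0.753, -0.0]
contact_force: [0.5, -5.3, -2.9]
gripper_width: 0.211
grasp_force: 88.3
```

Request:
jog_arm --pt "0 0 0 3 0 0.2 10" --pt "0 0 0 6 0 0.2 10" --pt "0 0 0 9 0 0.2 10" --pt "0 0 0 12 0 0.2 10" --pt "0 0 0 15 0 0.2 10" --pt "0 0 0 15 0 0.2 10"

```text
t: 24.25
eef_pos: [0.5086, -0.037, 0.0808]
tool_rot: [0.001, 0.658, 0.753, -0.001]
contact_force: [0.6, -6.6, -1.2]
gripper_width: 0.213
grasp_force: 88.3
```

Request:
jog_arm --pt "0 0 0 1.5 0 0 10" --pt "0 0 0 3 0 0 10" --pt "0 0 0 4.5 0 0 10" --pt "0 0 0 4.5 0 0 10"

```text
t: 24.75
eef_pos: [0.508, -0.0328, 0.0808]
tool_rot: [0.002, 0.658, 0.753, -0.001]
contact_force: [0.1, -7.6, -1.2]
gripper_width: 0.214
grasp_force: 88.3
```

Request:
jog_arm --pt "0 0 0 1 0 0 10" --pt "0 0 0 2 0 0 10" --pt "0 0 0 2 0 0 10"

```text
t: 25.12
eef_pos: [0.5078, -0.0308, 0.0808]
tool_rot: [0.002, 0.658, 0.753, -0.001]
contact_force: [0.8, -6.5, -1.7]
gripper_width: 0.208
grasp_force: 88.3
```

Request:
jog_arm --pt "0 0 0 1 0 0 10" --pt "0 0 0 2 0 0 10" --pt "0 0 0 2 0 0 10"

```text
t: 25.5
eef_pos: [0.5075, -0.0288, 0.0808]
tool_rot: [0.002, 0.658, 0.753, -0.001]
contact_force: [0.5, -7.2, -0.8]
gripper_width: 0.212
grasp_force: 88.3
```

Request:
jog_arm --pt "0 0 0 1 0 0 10" --pt "0 0 0 1.5 0 0 10" --pt "0 0 0 1.5 0 0 10"

```text
t: 25.88
eef_pos: [0.5074, -0.0279, 0.0808]
tool_rot: [0.002, 0.659, 0.753, -0.001]
contact_force: [0.2, -8.7, -1.3]
gripper_width: 0.21
grasp_force: 88.3
```

Request:
jog_arm --pt "0 0 0 1 0 0 10" --pt "0 0 0 2 0 0 10" --pt "0 0 0 2 0 0 10"

```text
t: 26.25
eef_pos: [0.5073, -0.0273, 0.0809]
tool_rot: [0.003, 0.659, 0.752, -0.001]
contact_force: [1.1, -11.6, -2.2]
gripper_width: 0.211
grasp_force: 88.3
```

Request:
jog_arm --pt "0 0 0 1.5 0 0 10" --pt "0 0 0 3 0 0 10" --pt "0 0 0 3 0 0 10"

```text
t: 26.62
eef_pos: [0.5068, -0.0244, 0.0811]
tool_rot: [0.002, 0.659, 0.752, -0.001]
contact_force: [-0.1, -12.4, 1.1]
gripper_width: 0.209
grasp_force: 88.8
```

```bash
python3 - <<'E'
from h import *
o=bot.get_obs();p=bot.read_camera("wrist");save(p,"w8.png")
cv2.imwrite("pics/w8b.png",cv2.resize(cv2.imread("pics/w8.png")[:300,56:456],(800,600)))
E
```

```text
(no output)
```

View pics/w8b.png

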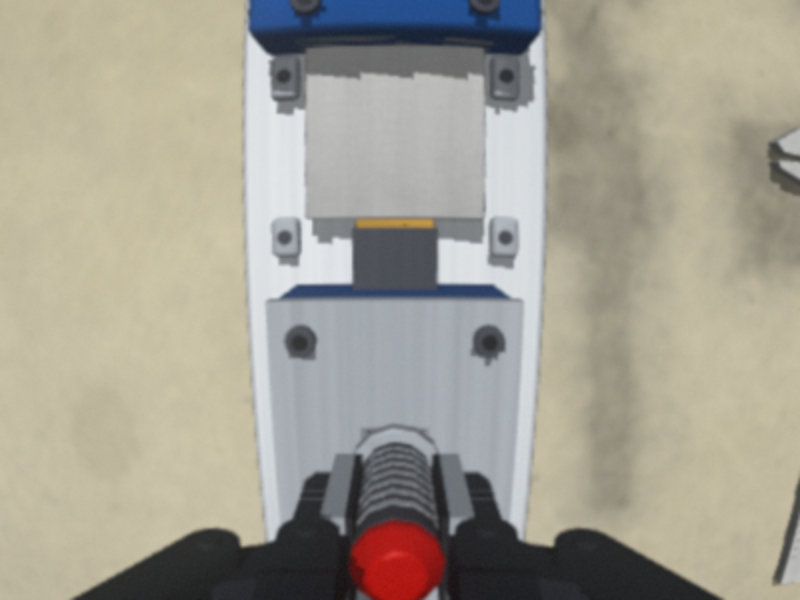

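The block is up at the fence: front edge around crop row 46, rear edge at row 218, with the orange-tipped nose against it. I'll check that numerically against the guide and fence positions.

```bash
python3 - <<'E'
from h import *
o=bot.get_obs();p=bot.read_camera("wrist")
F=np.array([.5043,-.0005]);d=np.array([-.1347,.9909]);e=np.array([.9909,.1347])
f=lambda u,v,z:(lambda w:1e3*np.array([(w[:2]-F)@e,(w[:2]-F)@d]))(atz(p,(56+u/2,v/2),z,o))
for n,u,v,z in [("far edge",395,46,.024),("near",395,217,.024),("guideTL",284,75,.019),("guideTR",507,75,.019),("BL",285,238,.019),("BR",505,238,.019),("housing",395,299,.062),("collar front",397,426,.068)]: print(n,f(u,v,z))
print([(q,proj(p,(*(F+d*q[0]),q[1]),o)*2-[112,0]) for q in ((.105,.024),(.105,.042))],o["tool_rot"],o["contact_force"],"TCP",(o["eef_pos"][:2]-F)@np.c_[e,d]*1e3)
E
```

```text
far edge [ -0.5379 104.0572]
near [-0.7581 44.9527]
guideTL [-38.6531  96.2073]
guideTR [37.8566 95.915 ]
BL [-38.8239  38.3987]
BR [37.2397 38.0851]
housing [-0.824  22.6367]
collar front [ -0.4092 -12.1864]
[((0.105, 0.024), array([396.6086,  43.4064])), ((0.105, 0.042), array([396.7287,  27.6022]))] [ 0.0024  0.659   0.7521 -0.0011] [ -0.6753 -13.4821   1.1362] TCP [ -0.7012 -23.9924]
```

Request:
jog_arm --pt "0 0 0 -1 0 0 10" --pt "0 0 0 -2 0 0 10" --pt "0 0 0 -2 0 0 10"

```text
t: 27.1
eef_pos: [0.5069, -0.0247, 0.081]
tool_rot: [0.001, 0.659, 0.753, -0.001]
contact_force: [-0.3, -8.3, 2.8]
gripper_width: 0.212
grasp_force: 88.8
```

Request:
jog_arm --pt "0 0 0 -1 0 0 10" --pt "0 0 0 -2.5 0 0 10" --pt "0 0 0 -2.5 0 0 10"

```text
t: 27.48
eef_pos: [0.5071, -0.0253, 0.081]
tool_rot: [0.0, 0.658, 0.753, -0.0]
contact_force: [-1.8, -4.9, 5.2]
gripper_width: 0.204
grasp_force: 88.8
```

Request:
jog_arm --pt "0 0 0 -1 0 0 10" --pt "0 0 0 -2 0 0 10" --pt "0 0 0 -2 0 0 10"

```text
t: 27.85
eef_pos: [0.5071, -0.0258, 0.0809]
tool_rot: [-0.0, 0.658, 0.753, 0.0]
contact_force: [-2.6, -2.0, 5.3]
gripper_width: 0.213
grasp_force: 88.8
```

Request:
jog_arm --pt "0 0 0 0 0 0 24" --pt "0 0 0 0 0 0 30" --pt "0 0 0 0 0 -1 45" --pt "0 0 0 0 0 -1 45" --pt "0 0 0 0 0 -1 45"

```text
t: 28.48
eef_pos: [0.5071, -0.0265, 0.0817]
tool_rot: [-0.0, 0.658, 0.753, 0.0]
contact_force: [0.7, -0.4, 0.2]
gripper_width: 0.525
grasp_force: 0.0
```

```bash
python3 - <<'E'
from h import *
o=bot.get_obs();p=bot.read_camera("wrist");save(p,"w9.png")
F=np.array([.5043,-.0005]);d=np.array([-.1347,.9909]);e=np.array([.9909,.1347])
g=lambda w:1e3*np.array([(w[:2]-F)@e,(w[:2]-F)@d])
for n,z in dict(pin_collar=.062,steel_block=.012).items():
    for r in bot.tip_of(n,p)[:1]: print(n,r["score"],g(atz(p,r["xy"],z,o)))
H=cv2.cvtColor(np.array(p["pixels"]),cv2.COLOR_RGB2HSV);m=((H[...,0]<8)|(H[...,0]>172))&(H[...,1]>150)&(H[...,2]>80)
n,l,s,c=cv2.connectedComponentsWithStats(m.astype(np.uint8));k=s[1:,4].argmax()+1;print(s[k],c[k],g(atz(p,c[k],.122,o)),"TCP",g(o["eef_pos"]))
cv2.imwrite("pics/w9b.png",cv2.resize(cv2.imread("pics/w9.png")[:300,56:456],(800,600)))
E
```

```text
pin_collar 0.95 [  0.2445 -27.4988]
steel_block 0.8 [-1.4308 74.0759]
[ 228  259   47   43 1536] [250.6003 279.6986] [ -2.1218 -23.7884] TCP [ -0.7099 -26.1225]
```

View pics/w9b.png

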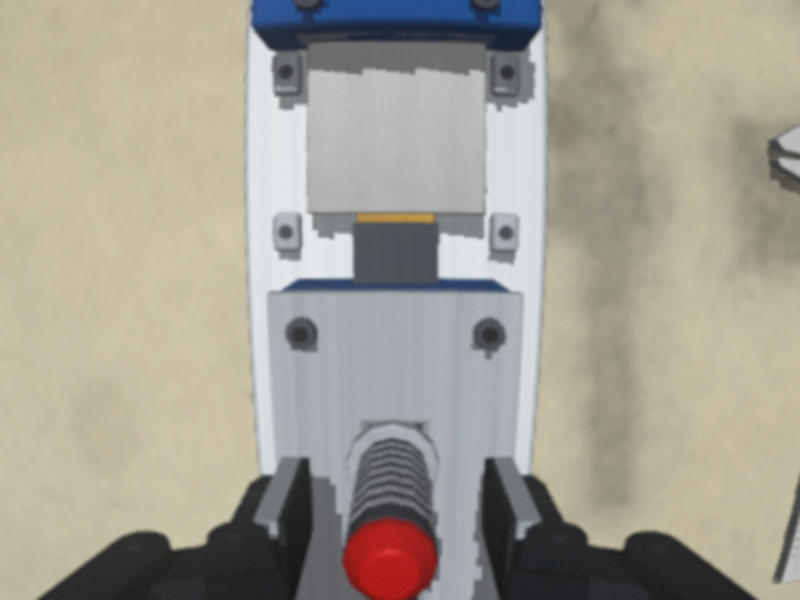

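Pin stands released; collar centre ~(392,455), block at the fence, nose at (396,217) touching it. Retreat straight up and check its uprightness from above.

Request:
jog_arm --pt "0 0 0 0 0 -5 45" --pt "0 0 0 0 0 -25 45" --pt "0 0 0 0 0 -65 60" --pt "0 0 0 0 0 -110 70" --pt "0 0 0 -40 0 -140 70" --pt "0 0 0 -70 0 -140 70" --pt "0 0 0 -70 0 -140 70" --pt "0 0 0 -70 0 -140 70"

```text
t: 29.62
eef_pos: [0.5162, -0.0952, 0.2215]
tool_rot: [-0.0, 0.658, 0.753, -0.0]
contact_force: [0.3, -0.1, 0.3]
gripper_width: 0.819
grasp_force: 0.0
```

```bash
python3 - <<'E'
from h import *
o=bot.get_obs();p=bot.read_camera("wrist");save(p,"w10.png");print(o["t"],o["eef_pos"])
F=np.array([.5043,-.0005]);d=np.array([-.1347,.9909])
for q in (-.028,-.030): print(q,[(z,np.round((proj(p,(*(F+d*q),z),o)-[206,60])*8,0)) for z in (.062,.068,.126)])
cv2.imwrite("pics/w10b.png",cv2.resize(cv2.imread("pics/w10.png")[60:135,206:306],(800,600),interpolation=cv2.INTER_CUBIC))
E
```

```text
29.625 [ 0.5162 -0.0952  0.2215]
-0.028 [(0.062, array([393., 403.])), (0.068, array([393., 403.])), (0.126, array([395., 406.]))]
-0.03 [(0.062, array([393., 418.])), (0.068, array([393., 419.])), (0.126, array([395., 426.]))]
```

View pics/w10b.png

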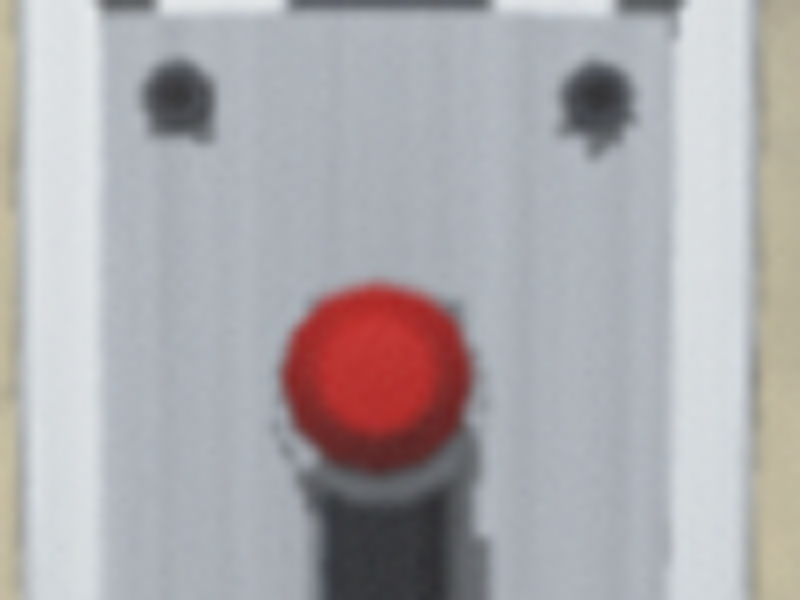

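Cap centre (377,376) sits about 22 px (~2 mm) ahead of the collar's centre (~379,398), so the pin leans about 2° forward. I'll seat it with a light press down on the cap using closed fingers.

```bash
python3 - <<'E'
from h import *
o=bot.get_obs();move(o,(.507,-.0298,.135),.135)
E
```

```text
rv [-0.001 -0.001  0.001] mm [65.6 -0.3 86.4]
```

Request:
jog_arm --pt "0 0 0 0 0 0 0" --pt "0 0 0 30 0 0 0" --pt "0 0 0 65.6 0 0 0" --pt "0 0 0 65.6 0 30 0" --pt "0 0 0 65.6 0 60 0" --pt "0 0 0 65.6 0 80 0" --pt "0 0 0 65.6 0 86 0" --pt "0 0 0 65.6 0 86 0" --grip_force 20

```text
t: 30.68
eef_pos: [0.5077, -0.0306, 0.1358]
tool_rot: [-0.0, 0.658, 0.753, -0.0]
contact_force: [0.3, -0.4, 0.5]
gripper_width: 0.001
grasp_force: 0.0
```

Request:
jog_arm --pt "0 0 0 0 0 3 0" --pt "0 0 0 0 0 6 0" --pt "0 0 0 0 0 8 0" --pt "0 0 0 0 0 8 0"

```text
t: 31.18
eef_pos: [0.5076, -0.0309, 0.1276]
tool_rot: [-0.0, 0.658, 0.753, -0.0]
contact_force: [-0.8, 0.5, 0.2]
gripper_width: 0.004
grasp_force: 0.0
```

Request:
jog_arm --pt "0 0 0 0 0 1 0" --pt "0 0 0 0 0 2 0" --pt "0 0 0 0 0 2.5 0" --pt "0 0 0 0 0 2.5 0"

```text
t: 31.68
eef_pos: [0.5087, -0.0312, 0.1262]
tool_rot: [0.001, 0.658, 0.753, 0.001]
contact_force: [-1.6, -0.5, 9.6]
gripper_width: 0.001
grasp_force: 4.7
```

Request:
jog_arm --pt "0 0 0 0 0 0.7 0" --pt "0 0 0 0 0 0.7 0" --pt "0 0 0 0 0 0.7 0" --pt "0 0 0 0 0 -10 0" --pt "0 0 0 0 0 -50 30" --pt "0 0 0 -30 0 -95 70" --pt "0 0 0 -65 0 -95 70" --pt "0 0 0 -65 0 -95 70" --pt "0 0 0 -65 0 -95 70"

```text
t: 32.8
eef_pos: [0.5161, -0.0946, 0.2199]
tool_rot: [-0.001, 0.658, 0.753, -0.0]
contact_force: [-0.7, 0.2, -0.9]
gripper_width: 0.821
grasp_force: 0.0
```

```bash
python3 - <<'E'
from h import *
o=bot.get_obs();p=bot.read_camera("wrist");save(p,"w11.png");print(o["t"],o["eef_pos"])
F=np.array([.5043,-.0005]);d=np.array([-.1347,.9909]);e=np.array([.9909,.1347])
g=lambda w:1e3*np.array([(w[:2]-F)@e,(w[:2]-F)@d])
for n in ("w10.png","w11.png"):
    H=cv2.cvtColor(cv2.imread("pics/"+n),cv2.COLOR_BGR2HSV);m=((H[...,0]<8)|(H[...,0]>172))&(H[...,1]>120)&(H[...,2]>60);m[140:]=0
    k,l,s,c=cv2.connectedComponentsWithStats(m.astype(np.uint8));k=s[1:,4].argmax()+1
    q=dict(o); q["eef_pos"]=np.array([.5162,-.0952,.2215]) if n=="w10.png" else o["eef_pos"]
    print(n,c[k],(c[k]-[206,60])*8,g(atz(p,c[k],.124,q)))
for n,z in dict(pin_collar=.062,steel_block=.012).items():
    for r in bot.tip_of(n,p)[:1]: print(n,r["score"],g(atz(p,r["xy"],z,o)))
# collar radial profile below the cap
im=np.array(p["pixels"]).astype(int);print(im[60:135,253].tolist()[30:75:1])
E
```

```text
32.8 [ 0.5161 -0.0946  0.2199]
w10.png [252.665  106.5178] [373.3198 372.1421] [ -2.185  -24.5504]
w11.png [253.67   107.5793] [381.3602 380.6348] [ -1.4466 -24.8462]
pin_collar 0.79 [ -0.0739 -27.7986]
steel_block 0.76 [-0.4888 73.8786]
[[169, 175, 182], [169, 174, 180], [168, 175, 182], [168, 175, 181], [168, 174, 180], [164, 154, 160], [169, 111, 115], [175, 60, 61], [175, 44, 42], [179, 46, 44], [186, 47, 45], [192, 52, 49], [193, 56, 54], [191, 55, 52], [190, 56, 53], [187, 53, 49], [187, 55, 52], [185, 53, 48], [183, 50, 49], [182, 51, 47], [181, 47, 46], [181, 50, 49], [179, 48, 45], [175, 47, 43], [162, 49, 48], [131, 43, 42], [102, 41, 40], [95, 42, 45], [89, 38, 37], [87, 51, 52], [87, 76, 79], [93, 95, 99], [97, 100, 104], [80, 83, 85], [60, 63, 67], [57, 59, 60], [57, 58, 62], [56, 57, 61], [56, 58, 60], [55, 57, 60], [55, 55, 59], [55, 56, 61], [55, 57, 59], [54, 57, 59], [56, 57, 60]]
```

```bash
python3 - <<'E'
from h import *
o=bot.get_obs();p=bot.read_camera("wrist")
F=np.array([.5043,-.0005]);d=np.array([-.1347,.9909]);e=np.array([.9909,.1347])
g=lambda u,v,z:np.round(1e3*(lambda w:np.array([(w[:2]-F)@e,(w[:2]-F)@d]))(atz(p,(u,v),z,o)),1)
print("collar rear top",g(253.5,123.4,.068),"cap far",g(253.5,95.5,.119),g(253.5,95.5,.124),"cap near",g(253.5,119.3,.119))
im=np.array(p["pixels"]);cv2.imwrite("pics/w11b.png",cv2.resize(cv2.cvtColor(im[60:135,206:306],cv2.COLOR_RGB2BGR),(800,600),interpolation=cv2.INTER_CUBIC))
# expected shading-free silhouette: cap 20 mm dia, collar 27 mm
for t in (0,1.5,3):
    c=F+d*(-.0278)+e*(-.001);print(t,"cap ctr row",proj(p,(*(c+d*t*1e-3),.119),o)[1],"collar rear row",proj(p,(*(c-d*.0135),.068),o)[1])
E
```

```text
collar rear top [ -1.7 -39.9] cap far [ -1.5 -14.4] [ -1.5 -14.6] cap near [ -1.5 -33.9]
0 cap ctr row 111.8377239314399 collar rear row 124.854160385466
1.5 cap ctr row 110.01125536360254 collar rear row 124.854160385466
3 cap ctr row 108.18467730764623 collar rear row 124.854160385466
```

View pics/w11b.png

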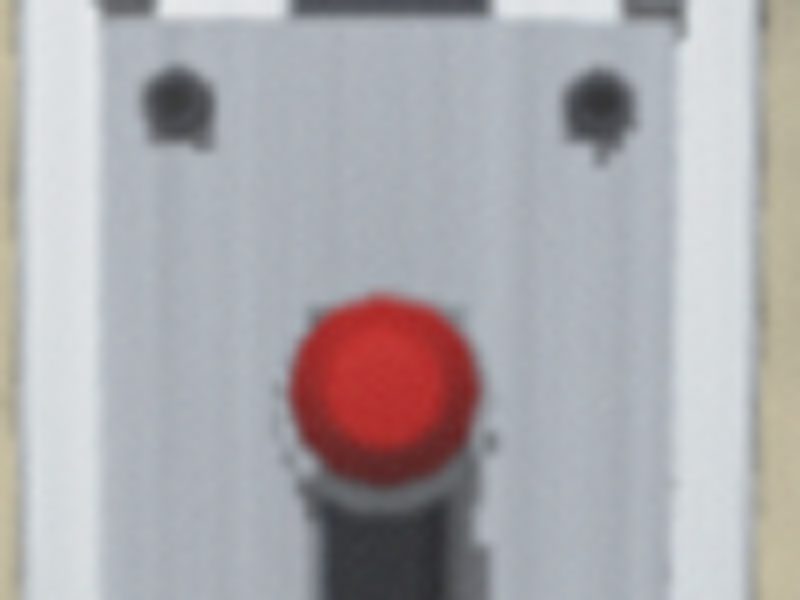

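```bash
python3 -c "
from station import bot
print(bot.hand_in())"
```

```text
the job is handed in; nothing more can be done
None
```

The job is handed in after about 33 s: the block's edges measured within about 1 mm of the clamped position at the fence, and the pin is left standing home (cap at 126 mm, as expected) but leaning forward by about 2.5°, which one light press did not cure. I also viewed 13 pictures, over the limit of 10.

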